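# Index the scanning turntable to its next view and take the picture

### The job

The fossil toe bone on the indexing turntable is being scanned view by view. With a fingertip press the round black plunger on the turntable's arm in and, keeping it pressed, turn the table clockwise (seen from above) to the very next hole, not past it, and let the plunger spring fully up there; after that, press the button of the capture puck on the left of the bench all the way in and let it go. Only push and press: grasp or lift nothing, do not touch the bone, and leave the other things where they are.

Things in the scene. Friction and masses are not known exactly. Their poses are not given: they have to be found in the camera images.
- table_axis (a point): fixed point on the turntable's vertical turning axis, at the height of the platter's top (46 mm over the bench). The turntable is a round aluminium flange, 270 mm across and 30 mm high, fixed to the bench, with a circular slot of 112 mm radius that widens into twelve round holes, one every 30 degrees; above it turns a dark platter, 160 mm across
- platter (a joint): turn of the platter in rad, clockwise seen from above is positive; 0 at the start, where the plunger sits up in a hole and locks the platter; the next hole clockwise is at 0.5236 (30 degrees; the locked plunger has about 1 mm of play, 0.009 rad, either way). The bearing is stiff enough (about 1 N at the plunger turns it when freed) that the platter stays where it is left
- plunger (a joint): how far the plunger is pressed in, m: 0 fully up, 0.010 at its stop. Pressed 0.0065 or more it frees the platter (4 N to start, 6.6 N there, 8 N at the stop). Let go between two holes it stays down at about 0.006, its head caught under the slot, and springs up by itself, unless held down, when it comes within about 2 mm of a hole's middle
- plunger_pad (a point): middle of the floor of the plunger's round black cap, where a fingertip presses: when up, 70 mm over the bench and 112 mm from the axis, at the end of the platter's aluminium arm. The cap is 52 mm across; round its floor (46 mm across) stands a rim 5 mm high. It turns with the platter and goes down with the plunger; the arm below it reaches 50 mm over the bench
- platter_top (a point): middle of the platter's top, 46 mm over the bench; turns with the platter, its x axis points to the plunger
- toe_bone: the fossil toe bone, 67x82x30 mm, lying loose on the middle of the platter; origin at the middle of its underside. It turns with the platter by friction if turned gently
- puck_mid (a point): middle of the black capture puck, 64 mm across and 18 mm high, loose on the bench left of the turntable; the point is 9 mm over its underside
- button_top (a point): middle of the top of the puck's grey push button, 28 mm across; 24 mm over the bench when out
- capture_button (a joint): how far the puck's button is pressed, m: 0 out, 0.004 fully in (1.5 N to start, 4 N fully in)
- vial_1: capped clear vial, 30 mm across and 60 mm tall, standing beside the turntable; origin at the middle of its underside; to be left alone
- stone_e: lump of rock, 58x56x29 mm, at the right front; origin at the middle of its underside; to be left alone
- tweezers: steel tweezers, 79x93x14 mm as they lie, beside the puck; origin at the middle of its underside; to be left alone
- caliper: steel caliper, 198x88x15 mm, on the left of the bench; origin at the middle of its underside; to be left alone
- notebook: green notebook, 155x119x13 mm, in front of the drawer cabinet; origin at the middle of its underside; to be left alone
- tape_roll: roll of tape, 86 mm across and 19 mm high, in front of the drawer cabinet; origin at the middle of its underside; to be left alone
- brush_2: flat brush, 24x184x12 mm, at the left front, near the puck; origin at the middle of its underside; to be left alone
Mind the look-alikes: they are no part of the job. Of the things shaped like the part that bears puck_mid, the black one is meant.

How it is judged:
By the outcome, as a careful person would: the job done as asked, in the order asked, and still so for the second after the job is handed in, with the robot touching nothing.
It also fails if it takes over 45 s, if anything falls off the work surface, if the arm or the gripper's body presses on something with over 40 N, if the wrist force passes 120 N, or if a joint passes its speed limit or range.

### The arm

A 6-joint arm with a two-finger parallel gripper is mounted at the origin on a cart in front of the work surface, level with it; the furniture and walls round the work are solid. World frame = base frame: x ahead of the robot, y to its left, z up, the work surface at z = 0. Lengths are in m, angles in rad, forces in N, time in s.
With the tool pointing down it reaches from about 0.35 to 0.875 m from the base axis. Payload 4.2 kg.
Tool frame: the origin (TCP) lies at the centre of the arm's flange, where the gripper is bolted on; the fingertips stand 173 mm ahead of it and the grasp point (between the pads) lies 155 mm ahead of it; z points along the fingers, y is the direction in which the jaws open and shut (so a half turn about z gives the same grasp; the last joint's range is limited). The gripper opens to 85 mm and grips with 20 to 120 N. Pads are 22 mm wide; open, the fingers measure 114 mm over their backs; the gripper's body (76 mm by 85 mm) begins 54 mm behind the grasp point. The pads swing forward as they close: fully open they stand 13 mm farther back than shut.
Start: joints at [-1.082, 0.385, 0.008, 0, -1.194, -0.259], TCP at [0.142, -0.609, 0.405] pointing down, gripper open.
Joint ranges: [-3.14, 3.14], [-1.21, 2.06], [-1.07, 1.41], [-3.16, 2.05], [-2.99, -0.16], [-3.1, 3.1]. Speed limits (rad/s): [2.79, 2.79, 3.14, 3.14, 3.14, 3.14].

### API

Orientations are given as a unit quaternion [x, y, z, w].
In Python, from rig import * gives the robot as it stands.
- The arm moves only by the tool play_rows, never from a script. Its argument "rows" is a list of rows, each a list of 3 entries, a list of its own where there are three numbers: the shift along the tool's x, y, z in mm, then the turn, a rotation vector about the tool's x, y, z in degrees, then the opening, from 0 (shut) to 1 (fully open). In form: [[[x, y, z], [wx, wy, wz], claw], ...]. A call has 1 to 12 rows; each row shifts and turns the pose as measured when the row begins, along the tool's axes as they then stand; what a row does not reach is not made up. A row lasts 1/8 s, in which the tool goes at most 62.5 mm and 10.7 degrees, less where a joint would pass 70% of its speed; a pose out of reach is approached as far as the arm can. A call with a gripper value outside its range is refused whole. The fingers move at their own pace and stop on an object; "newtons" is the grip in N (left out, the last holds). Time passes only in rows, so rows that do not move let the fingers close. It gives the time, the measured TCP pose, the force and the opening at its end, in the units of the state.
- state(): the state, without advancing time (a new reading comes with each control period).
- read_camera(name): name is "side" or "top"; returns a dict with "pixels" (400x640x3 uint8, blue, green, red), "fx", "fy", "cx", "cy" (pixels), "world_to_cam" (4x4, takes a point from world to camera coordinates). Camera axes: x right, y down, z forward; pixel columns grow to the right and rows downward; lengths in m; the calibration is good to about 2 mm. A picture is of the moment at which its call begins. There is no depth.
- hand_in(): hands the job in, once; it reports no verdict.
Trained networks look in the newest picture that a camera, given by its name, has taken for a name from the list of things; names that differ only in an ending like _2 or _b are one class to them, and where a whole thing is asked for, a point or a joint stands for the part that bears it (a point fixed in the world has none). Each returns a list of dicts, best first, with "score" (0 to 1); they miss things now and then, are a little off and sometimes report something else, mostly with a low value. They report only what shows in the picture. A call takes as long as a camera call. They do not tell look-alikes from the thing itself.
- regions_of(camera, thing): "region" (400x640 bool, what is visible of it) and "extent" ([left, top, width, height] in pixels, round what is visible of it).
- tip_of(camera, thing): "position" ([column, row] in pixels: a listed point, or the origin of a listed thing).
The state is a dict: "time": time; "joints": joint angles; "qd": joint speeds; "effort": joint torques, N m; "position": TCP position; "eef_rot": TCP orientation; "wrist_force": force on the tool from outside, world axes, zero at the start; "torque": the same for the moment, N m; "finger_gap": finger opening in m.
Only numpy, scipy, OpenCV 4.12 (cv2) and the standard library are available. Lean on these libraries where they do the work, as an engineer would, in place of code of your own. Each camera call takes 0.05 s, during which the arm holds its last target. There are 200 camera calls.

## Working session

There is one attempt and no reset: what is moved stays moved. The work goes in short steps, Python scripts to look and compute and a tool call to move; the robot and the scene stay as the last step left them, time stands still between calls to the robot, and variables do not carry over. Pictures are saved under pics/ and viewed, about 8 in all and at most 12, crops included, and the job is handed in when it is done.

Besides the shell and the picture viewer there is one more tool, called after "Emit:" as name(argument=value, ...), one argument or row to a line, values as JSON. play_rows: Moves the arm, as the interface text tells. Its arguments: {"type":"object","properties":{"rows":{"type":"array","items":{"type":"array"}},"newtons":{"type":"number"}},"required":["rows"]}

```bash
mkdir -p pics
cat > h.py <<'E'
from rig import *
import numpy as np, cv2
def cast(c,uv,z):
    W=np.array(c["world_to_cam"]);R,t=W[:3,:3],W[:3,3]
    d=R.T@np.array([(uv[0]-c["cx"])/c["fx"],(uv[1]-c["cy"])/c["fy"],1.]);o=-R.T@t
    return o+d*(z-o[2])/d[2]
def proj(c,p):
    q=np.array(c["world_to_cam"])@np.append(p,1);return np.array([c["fx"]*q[0]/q[2]+c["cx"],c["fy"]*q[1]/q[2]+c["cy"]])
E
python3 - <<'E'
from h import *
Z=dict(table_axis=.046,plunger_pad=.07,platter_top=.046,puck_mid=.009,button_top=.024,vial_1=0,tweezers=0,toe_bone=.046,brush_2=0,caliper=0)
im=[]
for n in("top","side"):
    c=read_camera(n);im.append(c["pixels"])
    print(n,np.round(np.linalg.inv(c["world_to_cam"])[:3,3],3))
    for k,z in Z.items():
        for r in tip_of(n,k)[:3]: print(k,round(r["score"],2),np.round(r["position"],1),np.round(cast(c,r["position"],z),4))
    cv2.imwrite(f"pics/{n}0.png",c["pixels"])
s=state();print(s)
E
```

```text
top [ 0.414 -0.24   1.404]
table_axis 0.95 [372.8 188.7] [ 0.6051 -0.3318  0.046 ]
plunger_pad 0.61 [375.6 189.1] [ 0.6004 -0.3385  0.07  ]
plunger_pad 0.53 [361.7 221.7] [ 0.5034 -0.2949  0.07  ]
platter_top 0.58 [374.2 190.3] [ 0.6001 -0.3359  0.046 ]
platter_top 0.53 [286.8 199. ] [ 0.5779 -0.0692  0.046 ]
platter_top 0.52 [212.4 230.7] [0.4847 0.1574 0.046 ]
puck_mid 0.74 [214.5 193.6] [0.6032 0.1635 0.009 ]
puck_mid 0.67 [269.6 210.3] [ 0.5476 -0.0106  0.009 ]
button_top 0.54 [400.3 242.9] [ 0.44  -0.413  0.024]
button_top 0.52 [210.7 195.6] [0.5951 0.171  0.024 ]
button_top 0.48 [265.7 208.6] [ 0.5517 -0.0009  0.024 ]
vial_1 0.63 [398.6 239.2] [ 0.452  -0.4111  0.    ]
tweezers 0.65 [284.8 199.1] [ 0.5832 -0.0571  0.    ]
toe_bone 0.72 [375.3 193.3] [ 0.5909 -0.339   0.046 ]
brush_2 0.75 [302.9 160.9] [ 0.7046 -0.115   0.    ]
brush_2 0.6 [257.8 251.5] [0.4202 0.0275 0.    ]
brush_2 0.18 [376.2 193.6] [ 0.5958 -0.3452  0.    ]
caliper 0.83 [214.1 229.5] [0.4908 0.1655 0.    ]
side [0.557 0.747 0.739]
table_axis 0.67 [317.8 187.1] [ 0.5995 -0.3435  0.046 ]
table_axis 0.25 [318.9
[... 857 characters left out ...]
.8] [0.4971 0.1688 0.    ]
{'time': 1.1, 'joints': array([-1.08239441e+00,  3.84707536e-01,  7.91935135e-03, -3.29631963e-06,
       -1.19400260e+00, -2.58587988e-01]), 'qd': array([ 0.0006642 ,  0.00149183,  0.00241397, -0.00027956, -0.00236886,
       -0.00051271]), 'effort': array([ 3.71293809e-04, -3.92100763e+01,  1.88617891e+01,  4.19071421e+00,
       -2.97250253e-04, -5.63487134e-06]), 'position': array([ 0.142389  , -0.60855022,  0.40471462]), 'eef_rot': array([-1.14653663e-01,  9.93405525e-01, -2.02097191e-06,  2.43801938e-06]), 'wrist_force': array([-0.25457524,  0.25300869,  0.04614779]), 'torque': array([-0.00173439,  0.02203175,  0.00661105]), 'finger_gap': 0.08556992276408752}
```

View pics/top0.png

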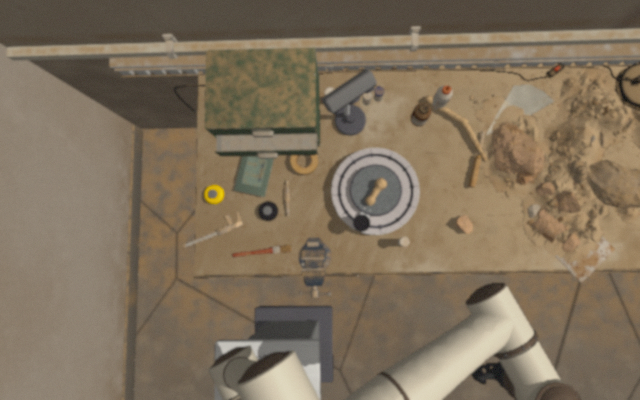

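View pics/side0.png

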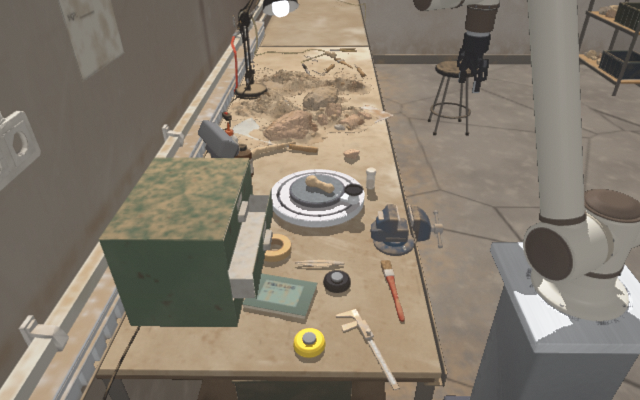

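The top view shows the turntable around (375,191) with its black plunger at (361,222). The puck candidates are black at (268,210) and yellow at (214,194). The black one matches the description. A vise stands near (314,255), and the side view agrees with all of this. Next I'll refine the positions and confirm with a crop.

Run:
```python
from h import *
out=[]
for n in("top","side"):
    c=read_camera(n);print(n,c["fx"])
    im=c["pixels"].copy()
    for k,z in (("plunger_pad",.073),("puck_mid",.016),("platter_top",.046),("vial_1",.03)):
        for r in regions_of(n,k)[:2]:
            m=r["region"];ys,xs=np.nonzero(m);e=r["extent"]
            ctr=(e[0]+e[2]/2-.5,e[1]+e[3]/2-.5)
            print(k,round(r["score"],2),e,m.sum(),"ext",np.round(cast(c,ctr,z),4),"mean",np.round(cast(c,(xs.mean(),ys.mean()),z),4))
    # hypotheses: axis & pad
    A=np.array([.6023,-.3375]);P=np.array([.503,-.297]);th=np.linspace(0,2*np.pi,60)
    S=3;x0,y0=(240,140) if n=="top" else (260,155)
    big=cv2.resize(im[y0:y0+135,x0:x0+190],None,fx=4,fy=4,interpolation=cv2.INTER_CUBIC)
    for C,r,z,col in((A,.135,.03,(0,0,255)),(A,.08,.046,(0,255,255)),(P,.026,.075,(0,255,0)),((.549,-.005),.032,.018,(255,255,0))):
        for t in th:
            u=(proj(c,[C[0]+r*np.cos(t),C[1]+r*np.sin(t),z])-[x0,y0]+.5)*4
            cv2.circle(big,tuple(int(v) for v in u),1,col,-1)
    cv2.imwrite(f"pics/{n}1.png",big)
```

```text
top 449.5053536256627
plunger_pad 0.68 [350.8, 215.3, 16.9, 20.1] 242 ext [ 0.494  -0.2859  0.073 ] mean [ 0.4998 -0.2947  0.073 ]
puck_mid 0.65 [257.9, 199.9, 20.8, 20.9] 338 ext [ 0.5485 -0.0061  0.016 ] mean [ 0.5438 -0.008   0.016 ]
platter_top 0.97 [348.9, 163.0, 52.9, 71.2] 2135 ext [ 0.5762 -0.3373  0.046 ] mean [ 0.59  -0.336  0.046]
vial_1 0.53 [398.9, 238.3, 12.4, 6.1] 73 ext [ 0.4459 -0.4254  0.03  ] mean [ 0.443  -0.4228  0.03  ]
side 451.2842536978588
plunger_pad 0.46 [345.7, 184.1, 19.6, 12.3] 172 ext [ 0.496  -0.2887  0.073 ] mean [ 0.5002 -0.2912  0.073 ]
puck_mid 0.88 [320.9, 267.5, 31.9, 26.7] 539 ext [0.5472 0.0026 0.016 ] mean [0.5447 0.0033 0.016 ]
puck_mid 0.77 [295.6, 327.5, 30.8, 31.0] 770 ext [0.5983 0.1748 0.016 ] mean [0.6007 0.1747 0.016 ]
platter_top 0.84 [289.0, 176.4, 73.7, 31.3] 1521 ext [ 0.5775 -0.3204  0.046 ] mean [ 0.581  -0.3161  0.046 ]
vial_1 0.53 [366.6, 168.7, 8.8, 18.6] 178 ext [ 0.4425 -0.4247  0.03  ] mean [ 0.4435 -0.4228  0.03  ]
vial_1 0.5 [386.6, 262.0, 20.5, 58.2] 378 ext [0.4177 0.0469 0.03  ] mean [0.4246 0.0384 0.03  ]
```

View pics/top1.png

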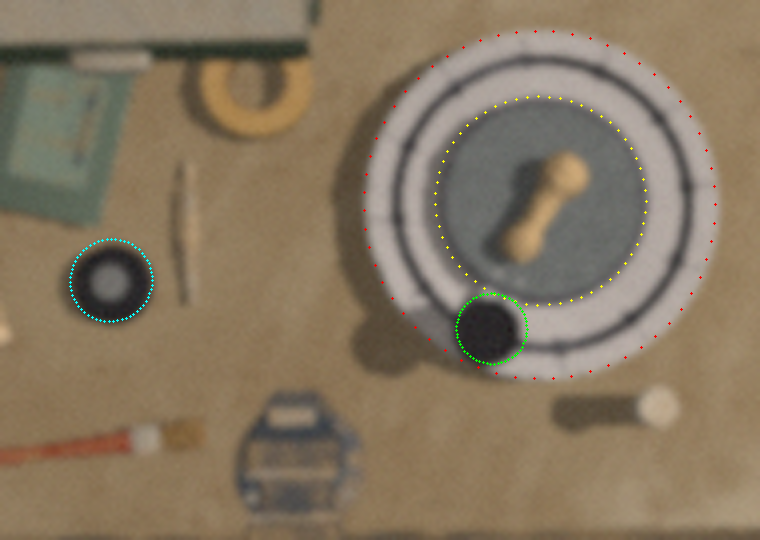

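View pics/side1.png

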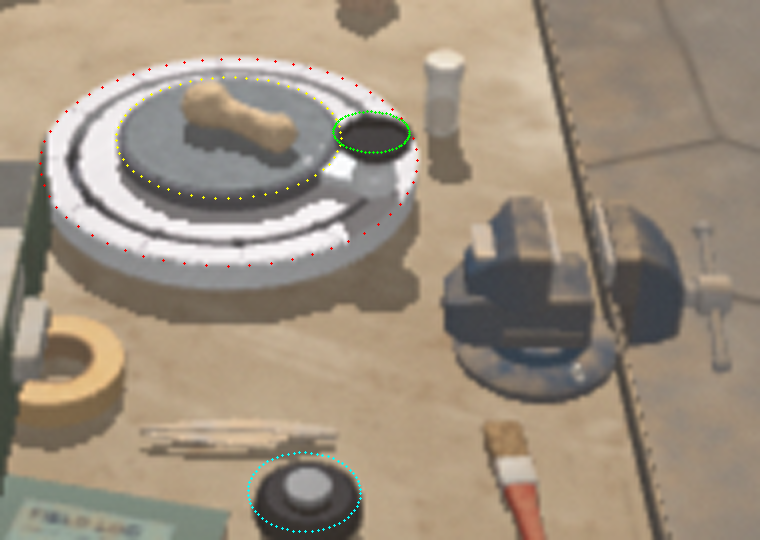

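The black puck is confirmed at crop (111,281) in the top view, and the overlays fit. I take the axis as about (0.602, -0.339) and the pad as about (0.501, -0.296). Now I'll move above the plunger with the gripper shut, then turn the tool so that its y axis is tangential (clockwise).

Emit:
play_rows(
  rows=[
    [[-47, 25, 0], [0, 0, 0], 0],
    [[-47, 25, 0], [0, 0, 0], 0],
    [[-47, 25, 0], [0, 0, 0], 0],
    [[-47, 25, 0], [0, 0, 0], 0],
    [[-47, 25, 0], [0, 0, 0], 0],
    [[-47, 25, 0], [0, 0, 0], 0],
    [[-47, 25, 0], [0, 0, 0], 0],
    [[-47, 25, 0], [0, 0, 0], 0],
    [[-47, 25, 0], [0, 0, 0], 0],
  ],
  newtons=40,
)

```text
time: 2.72
position: [0.512, -0.2868, 0.4055]
eef_rot: [-0.111, 0.994, -0.002, 0.001]
wrist_force: [0.1, -0.8, -0.2]
finger_gap: 0.0001
```

Emit:
play_rows(
  rows=[
    [[0, 0, 0], [0, 0, 9], 0],
    [[0, 0, 0], [0, 0, 9], 0],
    [[0, 0, 0], [0, 0, 9], 0],
    [[0, 0, 0], [0, 0, 9], 0],
    [[0, 0, 0], [0, 0, 0], 0],
  ],
)

```text
time: 3.35
position: [0.5157, -0.2829, 0.4051]
eef_rot: [0.207, 0.978, -0.001, 0.002]
wrist_force: [-0.2, -0.6, -0.5]
finger_gap: 0.0
```

Emit:
play_rows(
  rows=[
    [[4, -9, 25], [0, 0, 0], 0],
    [[4, -9, 35], [0, 0, 0], 0],
    [[0, 0, 35], [0, 0, 0], 0],
    [[0, 0, 30], [0, 0, 0], 0],
    [[0, 0, 0], [0, 0, 0], 0],
  ],
)

```text
time: 3.98
position: [0.5017, -0.2974, 0.2785]
eef_rot: [0.2, 0.98, -0.002, 0.004]
wrist_force: [-0.6, 0.0, 0.4]
finger_gap: -0.0002
```

Run:
```python
from h import *
from scipy.spatial.transform import Rotation as R
s=state();p=s["position"];Rm=R.from_quat(s["eef_rot"]).as_matrix();tip=p+Rm@[0,0,.173]
print(s["time"],p,tip,Rm.round(3))
for n in("top","side"):
    c=read_camera(n);x0,y0=(300,160) if n=="top" else (290,120)
    big=cv2.resize(c["pixels"][y0:y0+90,x0:x0+120],None,fx=6,fy=6,interpolation=cv2.INTER_CUBIC)
    for P,col in((tip,(0,0,255)),([tip[0],tip[1],.075],(0,255,255))):
      for q in ([0,0,0],[.011,0,0],[-.011,0,0],[0,.0145,0],[0,-.0145,0]):
        u=(proj(c,np.array(P)+Rm@q)-[x0,y0]+.5)*6;cv2.circle(big,tuple(int(v) for v in u),2,col,-1)
    cv2.imwrite(f"pics/{n}2.png",big)
a,b=cv2.imread("pics/top2.png"),cv2.imread("pics/side2.png")
cv2.imwrite("pics/b2.png",cv2.resize(np.vstack([a,b]),None,fx=.55,fy=.55))
```

```text
3.975 [ 0.50165357 -0.29743797  0.27851098] [ 0.50287075 -0.29822151  0.10551703] [[-0.92   0.391  0.007]
 [ 0.391  0.92  -0.005]
 [-0.008 -0.001 -1.   ]]
```

View pics/b2.png

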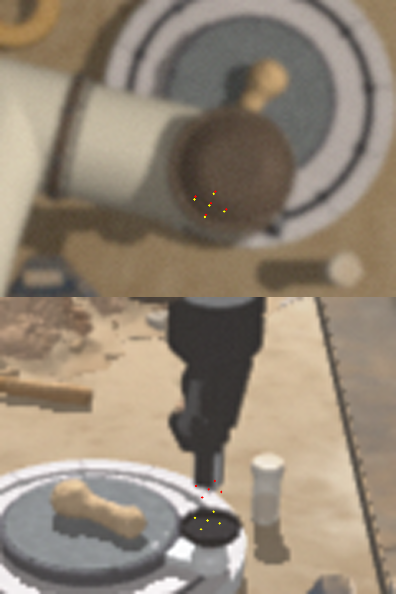

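The side view shows the fingertip right above the cap, with its predicted spot at (207,520) and the cap centre at about (210,525). I'll nudge it slightly and descend until it touches.

Emit:
play_rows(
  rows=[
    [[2, 1, 14], [0, 0, 0], 0],
    [[0, 0, 14], [0, 0, 0], 0],
    [[0, 0, 5], [0, 0, 0], 0],
    [[0, 0, 0], [0, 0, 0], 0],
  ],
)

```text
time: 4.58
position: [0.5027, -0.2964, 0.2495]
eef_rot: [0.199, 0.98, -0.002, 0.01]
wrist_force: [0.3, -0.9, 0.8]
finger_gap: 0.0002
```

Emit:
play_rows(
  rows=[
    [[0, 0, 1.5], [0, 0, 0], 0],
    [[0, 0, 0], [0, 0, 0], 0],
  ],
)

```text
time: 4.82
position: [0.503, -0.2965, 0.2483]
eef_rot: [0.199, 0.98, -0.003, 0.011]
wrist_force: [-0.2, 0.6, -0.5]
finger_gap: -0.0003
```

Tilt has crept in (about 1.3°), so I'll correct it.

Emit:
play_rows(
  rows=[
    [[1.5, 0, 0], [0, 1.3, 0], 0],
    [[0, 0, 0], [0, 0, 0], 0],
  ],
)

```text
time: 5.08
position: [0.5016, -0.2959, 0.2487]
eef_rot: [0.199, 0.98, -0.0, -0.001]
wrist_force: [0.6, -0.4, 0.5]
finger_gap: 0.0
```

Emit:
play_rows(
  rows=[
    [[0, 0, 2], [0, 0, 0], 0],
    [[0, 0, 1], [0, 0, 0], 0],
  ],
)

```text
time: 5.32
position: [0.5017, -0.2959, 0.2457]
eef_rot: [0.199, 0.98, -0.0, -0.001]
wrist_force: [-0.7, 0.1, -0.3]
finger_gap: -0.0001
```

Emit:
play_rows(
  rows=[
    [[0, 0, 1.5], [0, 0, 0], 0],
    [[0, 0, 0.5], [0, 0, 0], 0],
  ],
)

```text
time: 5.58
position: [0.5016, -0.2959, 0.2435]
eef_rot: [0.199, 0.98, -0.0, -0.001]
wrist_force: [-0.9, 1.2, 1.8]
finger_gap: 0.0001
```

Contact comes at tip height 0.0705, as expected. Now I'll slide clockwise to find the rim wall while the plunger is still locked.

Emit:
play_rows(
  rows=[
    [[0, 2, 0], [0, 0, 0], 0],
    [[0, 1.5, 0], [0, 0, 0], 0],
  ],
)

```text
time: 5.82
position: [0.5031, -0.2926, 0.2436]
eef_rot: [0.199, 0.98, -0.0, -0.001]
wrist_force: [-0.1, -0.2, 0.4]
finger_gap: 0.0001
```

Emit:
play_rows(
  rows=[
    [[0, 1.5, 0], [0, 0, 0], 0],
    [[0, 0, 0], [0, 0, 0], 0],
  ],
)

```text
time: 6.08
position: [0.5038, -0.2909, 0.2436]
eef_rot: [0.199, 0.98, -0.0, -0.001]
wrist_force: [0.9, -0.1, 0.1]
finger_gap: 0.0
```

Emit:
play_rows(
  rows=[
    [[0, 1.5, 0], [0, 0, 0], 0],
    [[0, 0, 0], [0, 0, 0], 0],
  ],
)

```text
time: 6.32
position: [0.5045, -0.2894, 0.2436]
eef_rot: [0.199, 0.98, -0.0, -0.001]
wrist_force: [-0.2, -0.5, 0.7]
finger_gap: -0.0002
```

Emit:
play_rows(
  rows=[
    [[0, 1.5, 0], [0, 0, 0], 0],
    [[0, 0, 0], [0, 0, 0], 0],
  ],
)

```text
time: 6.58
position: [0.5051, -0.288, 0.2436]
eef_rot: [0.199, 0.98, -0.0, -0.001]
wrist_force: [-0.3, 0.3, 0.4]
finger_gap: 0.0001
```

Emit:
play_rows(
  rows=[
    [[0, 1.5, 0], [0, 0, 0], 0],
    [[0, 0, 0], [0, 0, 0], 0],
  ],
)

```text
time: 6.82
position: [0.5057, -0.2865, 0.2436]
eef_rot: [0.199, 0.98, -0.0, -0.001]
wrist_force: [-0.3, -0.0, 0.7]
finger_gap: -0.0001
```

Emit:
play_rows(
  rows=[
    [[0, 1.5, 0], [0, 0, 0], 0],
    [[0, 0, 0], [0, 0, 0], 0],
  ],
)

```text
time: 7.08
position: [0.5063, -0.285, 0.2436]
eef_rot: [0.199, 0.98, -0.0, -0.001]
wrist_force: [1.1, -0.5, 0.5]
finger_gap: 0.0002
```

Emit:
play_rows(
  rows=[
    [[0, 1.5, 0], [0, 0, 0], 0],
    [[0, 0, 0], [0, 0, 0], 0],
  ],
)

```text
time: 7.32
position: [0.5069, -0.2835, 0.2436]
eef_rot: [0.199, 0.98, -0.0, -0.001]
wrist_force: [0.0, -0.0, 0.3]
finger_gap: -0.0001
```

Emit:
play_rows(
  rows=[
    [[0, 1.5, 0], [0, 0, 0], 0],
    [[0, 0, 0], [0, 0, 0], 0],
  ],
)

```text
time: 7.58
position: [0.5076, -0.2821, 0.2436]
eef_rot: [0.199, 0.98, -0.0, -0.001]
wrist_force: [-0.6, 0.5, 0.4]
finger_gap: 0.0002
```

Run:
```python
from h import *
from scipy.spatial.transform import Rotation as R
s=state();p=s["position"];Rm=R.from_quat(s["eef_rot"]).as_matrix();tip=p+Rm@[0,0,.173]
print(s["time"],tip,s["wrist_force"])
c=read_camera("side");x0,y0=(310,150)
big=cv2.resize(c["pixels"][y0:y0+60,x0:x0+80],None,fx=8,fy=8,interpolation=cv2.INTER_CUBIC)
u=(proj(c,tip)-[x0,y0]+.5)*8;cv2.circle(big,tuple(int(v) for v in u),3,(0,0,255),-1)
cv2.imwrite("pics/s3.png",big)
```

```text
7.575 [ 0.50735619 -0.28211284  0.07057513] [-0.59388277  0.47264396  0.37574983]
```

View pics/s3.png

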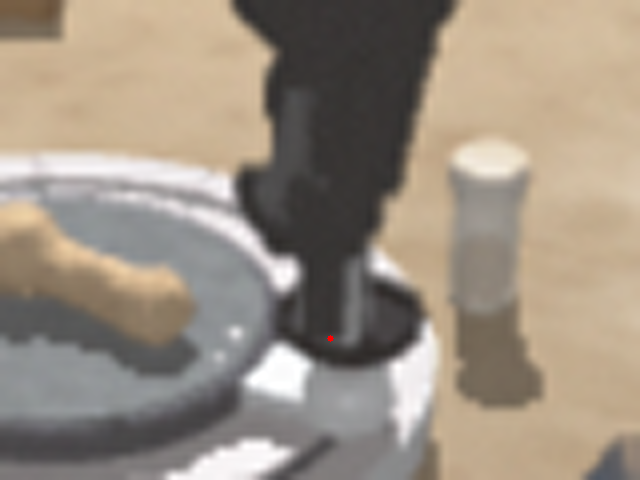

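The fingertip is inside the cap at (333,335), nearly at the near-left wall, and the cap centre is at about (352,320). I'll continue to contact.

Emit:
play_rows(
  rows=[
    [[0, 1.5, 0], [0, 0, 0], 0],
    [[0, 0, 0], [0, 0, 0], 0],
  ],
)

```text
time: 7.88
position: [0.5081, -0.2808, 0.2436]
eef_rot: [0.199, 0.98, -0.0, -0.001]
wrist_force: [-0.5, -0.7, -0.9]
finger_gap: 0.0001
```

Emit:
play_rows(
  rows=[
    [[0, 1.5, 0], [0, 0, 0], 0],
    [[0, 0, 0], [0, 0, 0], 0],
  ],
)

```text
time: 8.12
position: [0.5085, -0.2801, 0.2436]
eef_rot: [0.199, 0.98, -0.001, -0.001]
wrist_force: [-0.3, -2.2, -0.3]
finger_gap: -0.0
```

The rim contact is found, with 2 N of push. Now I'll press the plunger in.

Emit:
play_rows(
  rows=[
    [[0, 0, 3], [0, 0, 0], 0],
    [[0, 0, 3], [0, 0, 0], 0],
    [[0, 0, 2.5], [0, 0, 0], 0],
  ],
)

```text
time: 8.5
position: [0.5086, -0.2798, 0.2367]
eef_rot: [0.199, 0.98, -0.001, -0.0]
wrist_force: [-1.9, -0.1, 7.1]
finger_gap: 0.0002
```

Emit:
play_rows(
  rows=[
    [[0, 0, 1], [0, 0, 0], 0],
  ],
)

```text
time: 8.62
position: [0.5087, -0.2796, 0.2363]
eef_rot: [0.199, 0.98, -0.001, -0.0]
wrist_force: [-2.1, 0.3, 6.5]
finger_gap: -0.0003
```

Emit:
play_rows(
  rows=[
    [[0, 0, 2.5], [0, 0, 0], 0],
    [[0, 0, 1.5], [0, 0, 0], 0],
  ],
)

```text
time: 8.88
position: [0.5089, -0.2792, 0.2339]
eef_rot: [0.198, 0.98, -0.001, 0.0]
wrist_force: [-1.9, 0.7, 7.9]
finger_gap: 0.0
```

Emit:
play_rows(
  rows=[
    [[-0.3, 2, 0.8], [0, 0, 1], 0],
    [[-0.5, 3, 0.8], [0, 0, 1.5], 0],
    [[-0.6, 3.9, 0.8], [0, 0, 2], 0],
    [[-0.6, 3.9, 0.8], [0, 0, 2], 0],
  ],
)

```text
time: 9.38
position: [0.5168, -0.2678, 0.2344]
eef_rot: [0.255, 0.967, -0.001, 0.002]
wrist_force: [-1.3, -0.3, 7.1]
finger_gap: 0.0002
```

Emit:
play_rows(
  rows=[
    [[-0.6, 3.9, 0.8], [0, 0, 2], 0],
    [[-0.6, 3.9, 0.8], [0, 0, 2], 0],
    [[-0.6, 3.9, 0.8], [0, 0, 2], 0],
    [[-0.6, 3.9, 0.8], [0, 0, 2], 0],
    [[-0.6, 3.9, 0.9], [0, 0, 2], 0],
  ],
)

```text
time: 10.0
position: [0.5319, -0.2518, 0.2353]
eef_rot: [0.34, 0.94, -0.0, 0.005]
wrist_force: [-1.2, 0.4, 6.8]
finger_gap: 0.0002
```

Run:
```python
from h import *
c=read_camera("side")
cv2.imwrite("pics/s4.png",cv2.resize(c["pixels"][140:240,260:390],None,fx=6,fy=6,interpolation=cv2.INTER_CUBIC))
s=state();print(s["time"],s["position"],s["wrist_force"],s["torque"])
```

```text
10.05 [ 0.53227608 -0.25152401  0.2353952 ] [-1.00191234  0.76275586  6.22842218] [ 0.34243369  0.42390471 -0.03029444]
```

View pics/s4.png

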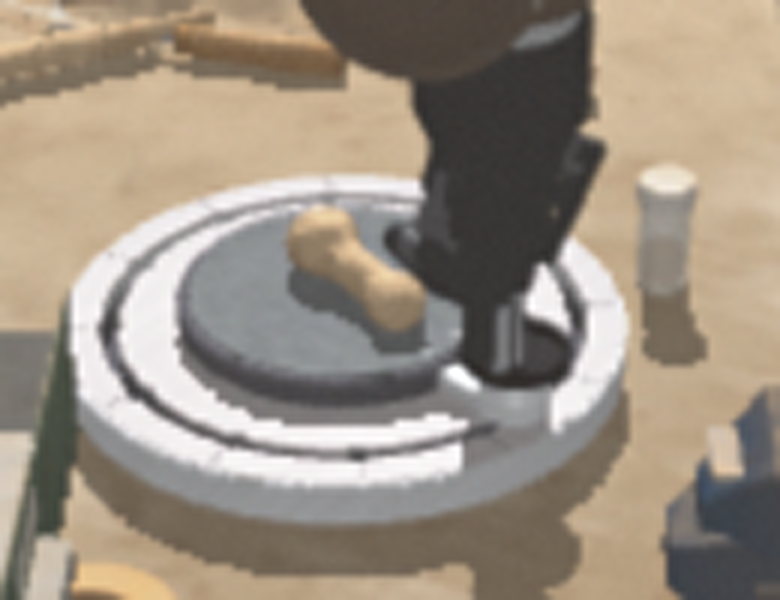

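The cap, arm and bone are turning together. The fingertip's displacement gives about 19.5°. I'll go on, pressing a bit more and correcting the tilt.

Emit:
play_rows(
  rows=[
    [[-0.7, 3.9, 1.3], [0, 0.15, 2], 0],
    [[-0.7, 3.9, 1.3], [0, 0.15, 2], 0],
    [[-0.6, 3.5, 1.3], [0, 0.15, 2], 0],
  ],
)

```text
time: 10.42
position: [0.5435, -0.2441, 0.2352]
eef_rot: [0.39, 0.921, 0.002, 0.006]
wrist_force: [-1.8, -1.1, 6.9]
finger_gap: 0.0002
```

```bash
cat > ang.py <<'E'
from h import *
from scipy.spatial.transform import Rotation as R
s=state();Rm=R.from_quat(s["eef_rot"]).as_matrix();t=s["position"]+Rm@[0,0,.173]
z=R.from_quat([.199,.98,-.001,-.001]).as_matrix()[:,2];t0=np.array([.5085,-.2801,.2436])+.173*z
d=(t-t0)[:2];L=np.hypot(*d)
print(s["time"],"pos",s["position"].round(4),"tip",t.round(4),"chord",L.round(4),"deg",np.degrees(2*np.arcsin(L/2/.1133)).round(2),"dir",np.degrees(np.arctan2(d[1],d[0])).round(1),"toolz",Rm[:,2].round(4),"yaw_y",np.degrees(np.arctan2(Rm[1,1],Rm[0,1])).round(1),"F",s["wrist_force"].round(1))
E
python3 ang.py
```

```text
10.425 pos [ 0.5435 -0.2441  0.2352] tip [ 0.5455 -0.2442  0.0623] chord 0.052 deg 26.53 dir 44.0 toolz [ 1.170e-02 -8.000e-04 -9.999e-01] yaw_y 44.1 F [-1.8 -1.1  6.9]
```

Emit:
play_rows(
  rows=[
    [[-0.4, 2.2, 1.2], [0, 0.3, 1.5], 0],
    [[-0.3, 1.6, 1.2], [0, 0.3, 1], 0],
    [[0, 0, 1], [0, 0, 0], 0],
  ],
)

```text
time: 10.8
position: [0.5493, -0.2417, 0.2358]
eef_rot: [0.41, 0.912, 0.005, 0.005]
wrist_force: [-1.5, 1.2, 6.8]
finger_gap: -0.0004
```

```bash
python3 ang.py
```

```text
10.8 pos [ 0.5493 -0.2417  0.2358] tip [ 0.5517 -0.2409  0.0628] chord 0.0588 deg 30.08 dir 42.1 toolz [ 0.0137  0.0046 -0.9999] yaw_y 41.6 F [-1.5  1.2  6.8]
```

That is about 30° by the fingertip. I'll ease up gently and check that the cap follows.

Emit:
play_rows(
  rows=[
    [[0, 0, -2], [0, 0, 0], 0],
    [[0, 0, -2], [0, 0, 0], 0],
    [[0, 0, -1.5], [0, 0, 0], 0],
  ],
)

```text
time: 11.18
position: [0.5488, -0.2411, 0.2407]
eef_rot: [0.41, 0.912, 0.005, 0.004]
wrist_force: [-0.3, -1.9, -0.4]
finger_gap: 0.0003
```

```bash
python3 ang.py
```

```text
11.175 pos [ 0.5488 -0.2411  0.2407] tip [ 0.5509 -0.24    0.0677] chord 0.0588 deg 30.07 dir 43.3 toolz [ 0.0119  0.0061 -0.9999] yaw_y 41.6 F [-0.3 -1.9 -0.4]
```

The force is about 0 at 3 mm depth, so the plunger is still caught and the platter is just off the hole. I'll lift clear and look to see which side it is on.

Emit:
play_rows(
  rows=[
    [[0, 0, -20], [0, 0, 0], 0],
    [[0, 0, -45], [0, 0, 0], 0],
    [[37, 33, 0], [0, 0, 0], 0],
    [[37, 33, 0], [0, 0, 0], 0],
    [[37, 33, 0], [0, 0, 0], 0],
    [[30, 27, 0], [0, 0, 0], 0],
    [[0, 0, 0], [0, 0, 0], 0],
  ],
)

```text
time: 12.05
position: [0.5509, -0.0461, 0.3078]
eef_rot: [0.411, 0.912, 0.008, 0.006]
wrist_force: [0.5, -0.9, -0.3]
finger_gap: -0.0
```

```bash
python3 - <<'E'
from h import *
import subprocess
A=np.array([.602,-.339]);ims=[]
for n in("top","side"):
    c=read_camera(n);im=c["pixels"]
    for k,z in(("plunger_pad",.064),("puck_mid",.016),("button_top",.024)):
        for r in tip_of(n,k)[:2]: 
            p=cast(c,r["position"],z);print(n,k,"tip",round(r["score"],2),p.round(4),np.degrees(np.arctan2(*(p[:2]-A)[::-1])).round(1))
        for r in regions_of(n,k)[:1]:
            ys,xs=np.nonzero(r["region"]);p=cast(c,(xs.mean(),ys.mean()),z+.003);print(n,k,"reg",round(r["score"],2),p.round(4),np.degrees(np.arctan2(*(p[:2]-A)[::-1])).round(1))
    # flange ellipse by known-calib: compare
    old=cv2.imread(f"pics/{n}0.png")
    # dark cap centroid before/after by threshold near expected place
    for tag,I,ang,z in(("old",old,157,.075),("new",im,127,.069)):
        e=proj(c,[A[0]+.112*np.cos(np.radians(ang)),A[1]+.112*np.sin(np.radians(ang)),z])
        g=cv2.cvtColor(I,cv2.COLOR_BGR2GRAY).astype(float)
        yy,xx=np.mgrid[:400,:640];w=np.clip(85-g,0,45)*(np.hypot(xx-e[0],(yy-e[1])*(1 if n=="top" else 1.5))<(11 if n=="top" else 13))
        for _ in range(1):
            u=np.array([(w*xx).sum(),(w*yy).sum()])/w.sum()
        p=cast(c,u,z);print(n,tag,"dark",u.round(2),p.round(4),np.degrees(np.arctan2(*(p[:2]-A)[::-1])).round(2),np.hypot(*(p[:2]-A)).round(4))
    x0,y0=(325,140) if n=="top" else (265,160)
    big=cv2.resize(im[y0:y0+100,x0:x0+105],None,fx=5,fy=5,interpolation=cv2.INTER_CUBIC)
    for an in(125,127,129):
      for t in np.linspace(0,2*np.pi,40):
        P=A+.112*np.array([np.cos(np.radians(an)),np.sin(np.radians(an))])+.026*np.array([np.cos(t),np.sin(t)])
        u=(proj(c,[*P,.069])-[x0,y0]+.5)*5
        if an==127: cv2.circle(big,tuple(int(v) for v in u),1,(0,255,0),-1)
    ims.append(big)
cv2.imwrite("pics/b5.png",cv2.resize(np.hstack(ims),None,fx=.76,fy=.76))
E
python3 ang.py
```

```text
top plunger_pad reg 0.76 [ 0.5383 -0.2484  0.067 ] 125.1
top puck_mid tip 0.61 [ 0.5523 -0.0092  0.016 ] 98.6
top puck_mid tip 0.55 [ 0.5813 -0.0754  0.016 ] 94.5
top puck_mid reg 0.62 [ 0.5259 -0.0062  0.019 ] 102.9
top old dark [360.63 222.85] [ 0.4997 -0.2915  0.075 ] 155.07 0.1128
top new dark [345.   210.33] [ 0.5382 -0.2459  0.069 ] 124.43 0.1128
side plunger_pad reg 0.73 [ 0.68   -0.0458  0.067 ] 75.1
side puck_mid tip 0.87 [0.6002 0.1746 0.016 ] 90.2
side puck_mid tip 0.7 [ 0.5514 -0.0049  0.016 ] 98.6
side puck_mid reg 0.59 [0.5469 0.0074 0.019 ] 99.0
side button_top tip 0.73 [ 0.5961 -0.3882  0.024 ] -96.9
side button_top tip 0.65 [ 0.5461 -0.0011  0.024 ] 99.4
side button_top reg 0.6 [0.5475 0.0021 0.027 ] 99.1
side old dark [353.05 189.5 ] [ 0.5014 -0.2868  0.075 ] 152.56 0.1133
side new dark [340.28 198.71] [ 0.5365 -0.2503  0.069 ] 126.47 0.1102
12.75 pos [ 0.5506 -0.0489  0.3077] tip [ 0.5536 -0.0473  0.1347] chord 0.2375 deg nan dir 79.0 toolz [ 0.0172  0.009  -0.9998] yaw_y 41.2 F [-0.9  0.6  0.4]ang.py:6: RuntimeWarning: invalid value encountered in arcsin
  print(s["time"],"pos",s["position"].round(4),"tip",t.round(4),"chord",L.round(4),"deg",np.degrees(2*np.arcsin(L/2/.1133)).round(2),"dir",np.degrees(np.arctan2(d[1],d[0])).round(1),"toolz",Rm[:,2].round(4),"yaw_y",np.degrees(np.arctan2(Rm[1,1],Rm[0,1])).round(1),"F",s["wrist_force"].round(1))
```

View pics/b5.png

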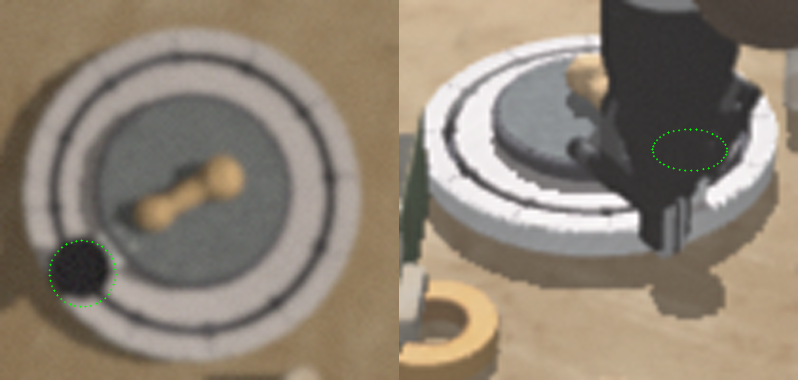

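The top view shows the cap at (81,268), about on or slightly clockwise past the predicted 30° circle. The gripper hides it in the side view. I'll move aside and check whether the plunger is up.

Emit:
play_rows(
  rows=[
    [[33, -38, 0], [0, 0, 0], 0],
    [[33, -38, 0], [1.1, 0.3, 0], 0],
    [[0, 0, 0], [0, 0, 0], 0],
  ],
)

```text
time: 13.12
position: [0.4475, -0.0495, 0.305]
eef_rot: [0.413, 0.911, -0.001, -0.001]
wrist_force: [0.5, 0.5, 0.1]
finger_gap: 0.0003
```

```bash
python3 - <<'E'
from h import *
c=read_camera("side");im=c["pixels"];A=np.array([.602,-.339]);x0,y0=(300,170)
big=cv2.resize(im[y0:y0+60,x0:x0+80],None,fx=9,fy=9,interpolation=cv2.INTER_CUBIC);raw=big.copy()
def ring(ang,z,col):
    for t in np.linspace(0,2*np.pi,70):
        a=np.radians(ang);P=A+.112*np.array([np.cos(a),np.sin(a)])+.026*np.array([np.cos(t),np.sin(t)])
        u=(proj(c,[*P,z])-[x0,y0]+.5)*9;cv2.circle(big,tuple(int(v) for v in u),1,col,-1)
ring(126.5,.069,(0,255,0));ring(126.5,.075,(0,0,255))
old=cv2.imread("pics/side0.png");o=cv2.resize(old[y0-10:y0+50,x0+10:x0+90],None,fx=9,fy=9,interpolation=cv2.INTER_CUBIC)
cv2.imwrite("pics/b6.png",cv2.resize(np.vstack([np.hstack([big,raw]),np.hstack([o,o])])[:810],None,fx=.55,fy=.55))
g=cv2.cvtColor(im,cv2.COLOR_BGR2GRAY);g0=cv2.cvtColor(old,cv2.COLOR_BGR2GRAY)
# plunger gap: dark cap columns profile
for G,x in((g0,353),(g,339),(g,341)): print(x,G[176:215,x])
E
python3 ang.py 2>/dev/null
```

```text
353 [181 183 212 203 228 237 238 171  83  50  49  66  69  68  68  69  68  61
  51  65 116 140 146 160 164 152 148 147 134 122 123 123 125 121 124 134
 137 137 137]
339 [148 200 235 235 179 143 142 144 146 146 148 151 151 145 143 144 102  62
  51  65  70  69  69  70  70  71  69  55  54  96 132 145 165 170 168 158
 151 146 130]
341 [169 142 218 235 234 204 154 131 136 140 143 149 150 146 142 137  99  60
  50  66  71  71  70  71  70  70  65  51  53  99 137 147 158 160 161 154
 151 145 130]
13.175 pos [ 0.4495 -0.0492  0.3056] tip [ 0.4497 -0.0493  0.1326] chord 0.2384 deg nan dir 104.2 toolz [ 1.e-03 -2.e-04 -1.e+00] yaw_y 41.2 F [ 0.4  0.3 -0.1]
```

View pics/b6.png

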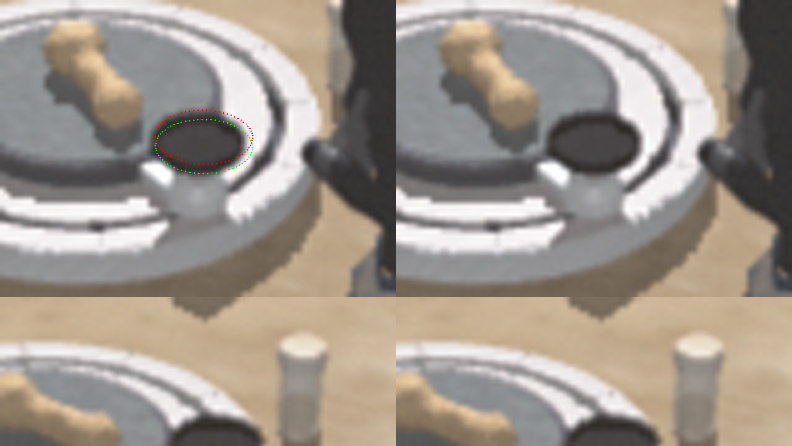

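```bash
cat > cap.py <<'E'
from h import *
from scipy.optimize import least_squares
def seg(im,e,n):
    S=6;r=22;x0,y0=int(e[0])-r,int(e[1])-r
    g=cv2.cvtColor(im,cv2.COLOR_BGR2GRAY)[y0:y0+2*r,x0:x0+2*r]
    b=cv2.resize(g,None,fx=S,fy=S,interpolation=cv2.INTER_CUBIC)
    k=cv2.getStructuringElement(cv2.MORPH_ELLIPSE,(43,43) if n=="top" else (43,37))
    m=cv2.morphologyEx((b<92).astype(np.uint8),cv2.MORPH_OPEN,k)
    N,l,st,ce=cv2.connectedComponentsWithStats(m)
    i=min(range(1,N),key=lambda i:np.hypot(*(ce[i]-S*r)))
    return (ce[i]+.5)/S-.5+[x0,y0],st[i][2:]/S
def tri(C,U):
    f=lambda p:np.concatenate([proj(C[n],p)-U[n] for n in C]);s=least_squares(f,[.52,-.27,.07]);return s.x,s.fun
if __name__=="__main__":
    A=np.array([.602,-.339]);C={n:read_camera(n) for n in("top","side")};P={}
    for tag,ang,z in(("old",157,.072),("new",126,.068)):
        U={}
        for n in C:
            im=cv2.imread(f"pics/{n}0.png") if tag=="old" else C[n]["pixels"]
            a=np.radians(ang);e=proj(C[n],[*(A+.112*np.array([np.cos(a),np.sin(a)])),z])
            U[n],st=seg(im,e,n);print(tag,n,e.round(1),U[n].round(2),st.round(1))
        P[tag],f=tri(C,U);print(tag,P[tag].round(4),f.round(2))
    d=P["new"]-P["old"];L=np.hypot(*d[:2]);print("d",d.round(4),"chord",L,"deg",np.degrees(2*np.arcsin(L/.224)),"dir",np.degrees(np.arctan2(d[1],d[0])))
    for n in C: print(n,"moved by hole pitch expected; button:",[(round(r["score"],2),cast(C[n],r["position"],.024).round(4)) for r in tip_of(n,"button_top")[:3]])
E
python3 cap.py
```

```text
old top [361.9 223.2] [360.12 223.46] [  17.3   19.  1478.3]
old side [353.8 188.8] [353.07 189.54] [ 18.3  11.8 976.5]
old [ 0.4998 -0.2902  0.0725] [ 0.05 -0.56  0.51  0.06]
new top [345.8 211. ] [336.98 211.28] [  30.8   21.5 2775. ]
new side [340.4 199.4] [339.32 198.43] [  18.5   13.  1097.7]
new [ 0.5371 -0.2225  0.0882] [ 0.07 -1.07  0.93  0.12]
d [0.0373 0.0677 0.0157] chord 0.07731942224194066 deg 40.38507869810961 dir 61.125275510138195
top moved by hole pitch expected; button: [(0.47, array([ 0.5516, -0.0053,  0.024 ])), (0.38, array([0.6001, 0.1695, 0.024 ]))]
side moved by hole pitch expected; button: [(0.66, array([0.6028, 0.1695, 0.024 ])), (0.49, array([ 5.452e-01, -5.000e-04,  2.400e-02]))]
```

Run:
```python
from cap import *
C={n:read_camera(n) for n in("top","side")}
o,_=tri(C,dict(top=np.array([360.63,222.85]),side=np.array([353.07,189.54])))
w,f=tri(C,dict(top=np.array([345.,210.33]),side=np.array([339.32,198.43])))
print(o.round(4),w.round(4),f.round(2))
for dz in(0,-.006):
    for n,uo,un in(("top",(360.63,222.85),(345,210.33)),("side",(353.07,189.54),(339.32,198.43))):
        d=(cast(C[n],un,.0725+dz)-cast(C[n],uo,.0725))[:2];L=np.hypot(*d)
        print(dz,n,d.round(4),"deg",np.degrees(2*np.arcsin(L/.224)).round(2),"dir",np.degrees(np.arctan2(d[1],d[0])).round(1))
```

```text
[ 0.5006 -0.2917  0.0717] [ 0.5385 -0.246   0.0727] [ 0.02 -0.24  0.21  0.03]
0 top [0.038  0.0456] deg 30.74 dir 50.2
0 side [0.0379 0.044 ] deg 30.07 dir 49.2
-0.006 top [0.0385 0.0456] deg 30.92 dir 49.8
-0.006 side [0.0378 0.0351] deg 26.6 dir 42.9
```

The triangulated cap did not drop (z 0.0717 before, 0.0727 now) and turned about 30.4°, so the plunger appears to be up. I'll confirm mechanically with a light touch on the pad: contact at tip z ≈ 0.0705 means it is up.

Emit:
play_rows(
  rows=[
    [[-41, -13, 0], [0, 0, 0], 0],
    [[-41, -13, 0], [0, 0, 0], 0],
    [[-41, -13, 0], [0, 0, 0], 0],
    [[-41, -13, 0], [0, 0, 0], 0],
    [[-41, -13, 0], [0, 0, 0], 0],
    [[0, 0, 0], [0, 0, 0], 0],
  ],
)

```text
time: 14.22
position: [0.5446, -0.2524, 0.3032]
eef_rot: [0.412, 0.911, 0.0, 0.0]
wrist_force: [-0.1, 0.7, -0.8]
finger_gap: 0.0003
```

```bash
python3 ang.py 2>/dev/null
```

```text
14.225 pos [ 0.5446 -0.2524  0.3032] tip [ 0.5448 -0.2525  0.1302] chord 0.0461 deg 23.48 dir 37.2 toolz [ 9.e-04 -3.e-04 -1.e+00] yaw_y 41.3 F [-0.1  0.7 -0.8]
```

Emit:
play_rows(
  rows=[
    [[8, -3, 15], [0, 0, 0], 0],
    [[0, 0, 20], [0, 0, 0], 0],
    [[0, 0, 17], [0, 0, 0], 0],
    [[0, 0, 0], [0, 0, 0], 0],
  ],
)

```text
time: 14.72
position: [0.5371, -0.2471, 0.2484]
eef_rot: [0.412, 0.911, 0.0, -0.001]
wrist_force: [-0.7, -0.5, -0.1]
finger_gap: 0.0003
```

Emit:
play_rows(
  rows=[
    [[0, 0, 3], [0, 0, 0], 0],
    [[0, 0, 1.5], [0, 0, 0], 0],
  ],
)

```text
time: 14.98
position: [0.5377, -0.2466, 0.2449]
eef_rot: [0.412, 0.911, 0.0, 0.0]
wrist_force: [0.1, 1.2, -0.2]
finger_gap: -0.0
```

Emit:
play_rows(
  rows=[
    [[0, 0, 1.5], [0, 0, 0], 0],
    [[0, 0, 0], [0, 0, 0], 0],
  ],
)

```text
time: 15.22
position: [0.5379, -0.2465, 0.2442]
eef_rot: [0.412, 0.911, 0.0, 0.001]
wrist_force: [-0.2, 0.1, -0.7]
finger_gap: -0.0002
```

Emit:
play_rows(
  rows=[
    [[0, 0, 1.5], [0, 0, 0], 0],
    [[0, 0, 1], [0, 0, 0], 0],
  ],
)

```text
time: 15.48
position: [0.5381, -0.2466, 0.2428]
eef_rot: [0.412, 0.911, 0.0, 0.001]
wrist_force: [-1.6, 0.9, 4.4]
finger_gap: -0.0002
```

Emit:
play_rows(
  rows=[
    [[0, 0, 1.2], [0, 0, 0], 0],
  ],
)

```text
time: 15.6
position: [0.5381, -0.2466, 0.242]
eef_rot: [0.412, 0.911, 0.0, 0.002]
wrist_force: [-1.8, 0.4, 3.9]
finger_gap: 0.0001
```

The pad is at its up height, with contact at z ≈ 0.243 as at the start and a reaction of 4 N. The plunger is up at the next hole. I'll lift off and go to the puck.

Emit:
play_rows(
  rows=[
    [[0, 0, -5], [0, 0, 0], 0],
    [[0, 0, -20], [0, 0, 0], 0],
    [[0, 0, -30], [0, 0, 0], 0],
    [[35, 34, 0], [0, 0, 0], 0],
    [[35, 34, 0], [0, 0, 0], 0],
    [[35, 34, 0], [0, 0, 0], 0],
    [[35, 34, 0], [0, 0, 0], 0],
    [[35, 34, 0], [0, 0, 0], 0],
    [[0, 0, 0], [0, 0, 0], 0],
  ],
)

```text
time: 16.73
position: [0.5512, 0.0032, 0.2975]
eef_rot: [0.413, 0.911, 0.002, 0.002]
wrist_force: [-0.0, 0.2, -0.3]
finger_gap: 0.0001
```

```bash
python3 ang.py 2>/dev/null
```

```text
16.725 pos [0.5512 0.0032 0.2975] tip [0.5522 0.0034 0.1245] chord 0.2872 deg nan dir 81.2 toolz [ 0.0059  0.001  -1.    ] yaw_y 41.2 F [-0.   0.2 -0.3]
```

Emit:
play_rows(
  rows=[
    [[-1, -3, 20], [0, 0, 0], 0],
    [[-1, -3, 30], [0, 0.3, 0], 0],
    [[0, 0, 25], [0, 0, 0], 0],
    [[0, 0, 12], [0, 0, 0], 0],
    [[0, 0, 0], [0, 0, 0], 0],
  ],
)

```text
time: 17.35
position: [0.5488, -0.0036, 0.2086]
eef_rot: [0.414, 0.91, 0.003, 0.001]
wrist_force: [0.1, 0.3, -0.7]
finger_gap: -0.0002
```

```bash
python3 ang.py 2>/dev/null
python3 - <<'E'
from h import *
c=read_camera("side");x0,y0=295,230
cv2.imwrite("pics/s7.png",cv2.resize(c["pixels"][y0:y0+75,x0:x0+90],None,fx=7,fy=7,interpolation=cv2.INTER_CUBIC))
E
```

```text
17.35 pos [ 0.5488 -0.0036  0.2086] tip [ 0.5495 -0.0027  0.0356] chord 0.2808 deg nan dir 81.5 toolz [ 0.0045  0.0055 -1.    ] yaw_y 41.1 F [ 0.1  0.3 -0.7]
```

View pics/s7.png

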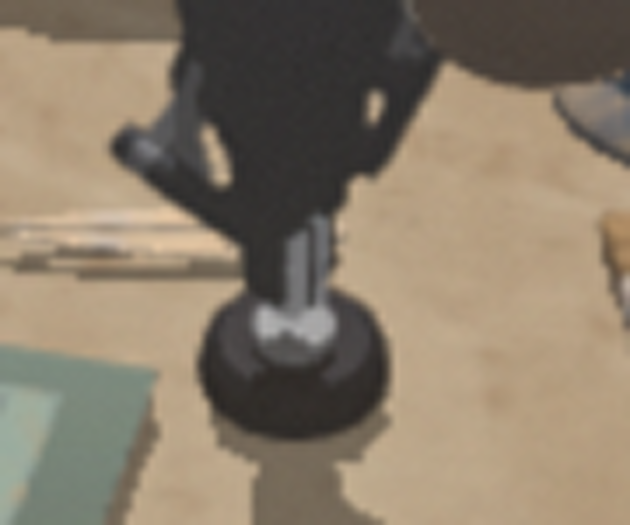

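The fingertip is right over the grey button at (293,335). Pressing.

Emit:
play_rows(
  rows=[
    [[0, 0, 7], [0, 0, 0], 0],
    [[0, 0, 3], [0, 0, 0], 0],
    [[0, 0, 2], [0, 0, 0], 0],
    [[0, 0, 2], [0, 0, 0], 0],
  ],
)

```text
time: 17.9
position: [0.55, -0.0034, 0.1969]
eef_rot: [0.414, 0.91, 0.005, 0.003]
wrist_force: [-1.0, -1.1, 1.3]
finger_gap: 0.0002
```

Emit:
play_rows(
  rows=[
    [[0, 0, 2], [0, 0, 0], 0],
    [[0, 0, 2], [0, 0, 0], 0],
  ],
)

```text
time: 18.15
position: [0.55, -0.0033, 0.1934]
eef_rot: [0.414, 0.91, 0.005, 0.004]
wrist_force: [-1.7, 0.4, 9.0]
finger_gap: 0.0
```

Emit:
play_rows(
  rows=[
    [[0, 0, 2.5], [0, 0, 0], 0],
  ],
)

```text
time: 18.27
position: [0.5502, -0.0032, 0.193]
eef_rot: [0.413, 0.911, 0.005, 0.004]
wrist_force: [-8.1, 1.9, 27.0]
finger_gap: 0.0001
```

Emit:
play_rows(
  rows=[
    [[0, 0, -4], [0, 0, 0], 0],
    [[0, 0, -10], [0, 0, 0], 0],
    [[0, 0, -30], [0, 0, 0], 0],
    [[0, 0, -50], [0, 0, 0], 0],
    [[0, -45, -20], [0, 0, 0], 0],
    [[0, -45, 0], [0, 0, 0], 0],
    [[0, -45, 0], [0, 0, 0], 0],
    [[0, 0, 0], [0, 0, 0], 0],
  ],
)

```text
time: 19.27
position: [0.4454, -0.0945, 0.3108]
eef_rot: [0.412, 0.911, 0.006, 0.006]
wrist_force: [1.1, 0.7, 0.2]
finger_gap: 0.0
```

Run:
```python
from h import *
c=read_camera("side");cv2.imwrite("pics/s8.png",cv2.resize(c["pixels"][150:400,240:460],None,fx=2.7,fy=2.4,interpolation=cv2.INTER_CUBIC))
t=read_camera("top")
from cap import *
C=dict(top=t,side=c);U={}
for n in C:
    a=np.radians(126);U[n],st=seg(C[n]["pixels"],proj(C[n],[.602+.112*np.cos(a),-.339+.112*np.sin(a),.07]),n);print(n,U[n].round(2),st.round(1))
print(tri(C,U))
```

```text
top [336.99 211.4 ] [  31.    22.  2803.8]
side [339.35 198.41] [  18.5   12.7 1085. ]
(array([ 0.5369093 , -0.2225357 ,  0.08820856]), array([ 0.07423856, -1.11653291,  0.97676371,  0.12655239]))
```

View pics/s8.png

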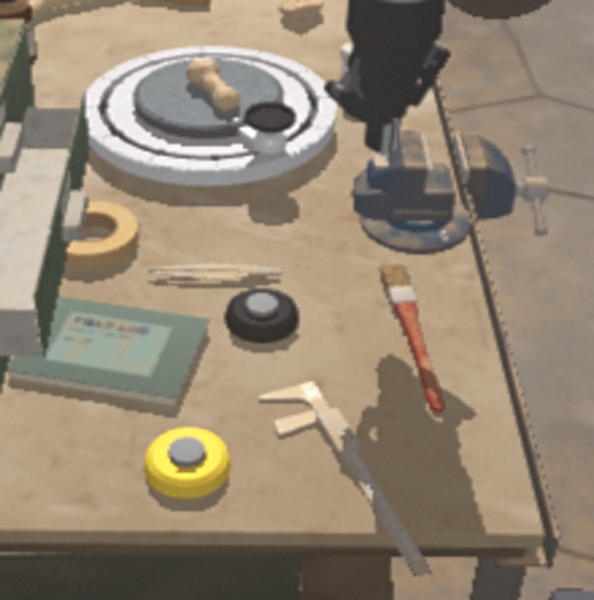

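The final view shows the black puck at (262,312) in place with its button out. The cap is up at (268,117), and the bone, tweezers, brush and caliper look undisturbed. I'll raise the tool a little for clearance from the vise, then hand in.

Emit:
play_rows(
  rows=[
    [[0, 0, -30], [0, 0, 0], 0],
    [[0, 0, -30], [0, 0, 0], 0],
    [[0, 0, 0], [0, 0, 0], 0],
    [[0, 0, 0], [0, 0, 0], 0],
  ],
)

```text
time: 19.88
position: [0.4503, -0.0914, 0.3719]
eef_rot: [0.41, 0.912, 0.007, 0.007]
wrist_force: [-0.8, -0.2, -0.5]
finger_gap: -0.0
```

```bash
python3 -c "
from rig import *
s=state();print(s['time'],s['position'],s['wrist_force'],abs(s['qd']).max());print(hand_in())"
```

```text
19.875 [ 0.45025867 -0.09144338  0.37190277] [-0.84293388 -0.21790864 -0.54159071] 0.02464358074738052
the job is handed in; nothing more can be done
None
```

I pressed the plunger in about 9 mm with the closed fingertips, turned the table clockwise to the next hole and let the plunger up. I then pressed the black puck's button and let it go. The job was handed in at 19.9 s with nothing touching the robot.

**Plunger:**
- The cameras put the turn at 30.1° (side) to 30.7° (top).
- The cap was back at its original height: triangulated at 72.7 mm against 71.7 mm before.
- A light touch on the pad met about 4 N of resistance at the same height as at the start.

**Button:** The fingertip reached about 20 mm above the bench, which is fully in, against 9 N. The last push peaked at 27 N, more than it needed. The final picture shows the button out, the puck in place and the other things in view where they were.

**Checks that disagreed or failed:**
- While I was easing off the plunger, the force read near zero, as if it were still caught. I lifted clear to look, and the checks above then showed it was up.
- In the last top views the arm hid the cap, so the triangulation there was unusable. The final check on the cap rests on the side view, where it had not moved since the earlier check.

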